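# Open the red safety cupboard

## Robot

A 7-joint arm with a two-finger parallel gripper is mounted at the origin on the work surface; the furniture and walls round the work are solid. World frame = base frame: x ahead of the robot, y to its left, z up, the work surface at z = 0. Lengths are in mm, angles in rad, forces in N, time in s.
With the tool pointing down it reaches from about 400 to 900 mm from the base axis. Payload 5.5 kg.
Tool frame: the origin (TCP) lies midway between the tips of the shut fingers; the grasp point (between the pads) lies 19 mm behind it (ctrl.hold_point_z is the z of the grasp point in the tool frame, in mm); z points along the fingers, y is the line along which they close (so a half turn about z gives the same grasp; the last joint's range is limited). The gripper opens to 92 mm and grips with 3 to 60 N. Pads are 19 mm wide; open, the fingers measure 130 mm over their backs; the gripper's body (75 mm by 190 mm) begins 47 mm behind the grasp point.
Start: joints at [1.376, 0.501, -0.427, 1.55, 0.221, 1.138, -0.21], TCP at [287.316, -583.052, 226.729] pointing down, gripper open.
Joint ranges: [-2.88, 2.88], [-0.31, 2.03], [-1.54, 1.56], [0.2, 2.42], [-1.41, 4.55], [0.19, 2.02], [-2.57, 2.57]. Speed limits (rad/s): [2.57, 2.57, 3.14, 3.14, 3.14, 3.14, 3.14].

## Interface

Orientations are given as a unit quaternion [w, x, y, z].
In Python, from plant import ctrl gives the robot as it stands. The module is installed in compiled form; this text tells all that it offers.
- The arm moves only by the shell command python3 -m inch 'ROWS'. ROWS is JSON, a list of rows, each an object of numbers: "hand": the opening, from 0 (shut) to 1 (fully open); "x", "y", "z": the shift along the world's x, y, z in mm; "roll": the turn about the world's z in degrees. In form: [{"hand": .., "x": .., "y": .., "z": .., "roll": ..}, ...]. A call has 1 to 12 rows; each row is the pose to reach, as a shift and turn from the pose commanded when the call began; what a row does not reach only later rows make up. A row lasts 1/10 s, in which the tool goes at most 50 mm and 8.59 degrees, less where a joint would pass 70% of its speed; a pose out of reach is approached as far as the arm can. A call with a gripper value outside its range is refused whole. The fingers move at their own pace and stop on an object; the grip force is fixed at half the most. Time passes only in rows, so rows that repeat a pose let the fingers close. It gives the time, the measured TCP pose, the force, the opening and the grip force at its end, in the units of the state.
- ctrl.read_state(): the state, without advancing time (a new reading comes with each control period).
- ctrl.snapshot(name): name is "scene" or "top" or "wrist"; returns the picture (420x560x3 uint8, red, green, blue); there is no depth.
- ctrl.get_calibration(name): a dict with "mtx" (3x3 intrinsics, pixels), "k1" (the pictures are not rectified: a ray, as slopes to the right and down, at radius r is drawn at 1 + k1 r^2 times it, then the intrinsics apply), "extrinsics" (4x4, takes a point from camera to world coordinates). Camera axes: x right, y up, looking along -z (the intrinsics and any distortion apply to the point x, -y, -z); pixel columns grow to the right and rows downward; lengths in mm; the calibration is good to about 2 mm. A picture is of the moment at which its call begins: read the wrist's pose just before it. get_calibration takes no time and is no camera call; for the wrist camera it gives the pose at the moment of the call.
- ctrl.sign_off(): hands the job in; it is judged then, once.
Trained networks look in the newest picture that a camera, given by its name, has taken for a name from the list of things; names that differ only in an ending like _2 or _b are one class to them, and where a whole thing is asked for, a point or a joint stands for the part that bears it (a point fixed in the world has none). Each returns a list of dicts, best first, with "p" (0 to 1); they miss things now and then, are a little off and sometimes report something else, mostly with a low value. They report only what shows in the picture. A call takes as long as a camera call.
- ctrl.boxes_of(camera, label): "centre" ([x, y, z] in mm, in world coordinates, good to about 4 mm: the middle of the surface that is visible of it).
- ctrl.trace(camera, label): "mask" (420x560 bool, what is visible of it).
The state is a dict: "time_s": time; "joint_pos": joint angles; "dq": joint speeds; "joint_efforts": joint torques, N m; "position": TCP position; "ee_rot": TCP orientation; "wrist_force": force on the tool from outside, world axes, zero at the start; "wrist_torque": the same for the moment, N m; "opening": finger opening in mm; "finger_force": force on a finger pad.
Only numpy, scipy, OpenCV 4.12 (cv2) and the standard library are available. Lean on these libraries where they do the work, as an engineer would, in place of code of your own. Each camera call takes 0.05 s, during which the arm holds its last target. There are 200 camera calls.

## Task

Open the small cupboard with the red door. Its door is held by a hidden safety catch: reach down from above through the gap behind the top edge of the door, push the orange catch pad well down, and keep it down while you pull the door open towards you from behind; swing the door to about halfway (45 degrees) or wider, let the catch spring back and take the hand away. Leave the cupboard with the green door shut.

Things in the scene. Friction and masses are not known exactly. Their poses are not given: they have to be found in the camera images.
- red_pad (a point): Top centre of the orange pad (42 x by 34 y mm) behind the red door, 148 to 183 mm above the bench when up, 22 mm below the door's top edge. Pad and axes turn with the door: x from the door into the cupboard, y along the door to its hinge, z up. In this frame, in mm: upright hinge axis x -30, y +101; door's back x -24; open gap, door shut: x -24 to +31 (top board), y -47 (side wall) to +45.
- red_door (a joint): Hinge of the red door, rad: 0 shut, grows as it swings out to the front, clockwise from above, to 1.7; light, stays where left. Starts at 0 to 0.05; with the catch up it stops at about 0.09. Door 152 mm wide, 12 thick, 138 high, hinge at the left seen from the front, brass knob. Cupboard: fixed wooden box, 160 wide, 100 deep, 138 high, on feet 32 to 67 high.
- red_catch (a joint): Catch of the red cupboard, m: 0 up, 0.010 fully down. The pad moves straight down against a spring (2 N at first, 5 N fully down) and springs back up when let go. Its hook passes under the strike only while it is more than 5 mm down; keep it down until the door is past 0.35 rad, from there on the hook is free.
- green_door (a joint): Hinge of the green door of the other cupboard, rad: 0 shut, starts at 0 to 0.05. That cupboard is of the same make with the same orange catch and stands beside the red one, to its left or right (this varies). Behind the two a tall press has a handle bar with black balls, 390 to 450 mm above the bench, that reaches forward to x = 0.63 m at y = 0.15 m: come in from the robot's side of it.

How it is judged (in metres and radians):
On the way:
1. the red cupboard's catch is pushed down while its door is still nearly shut (value of joint red_catch above 0.005 m and value of joint red_door below 0.25 rad), for 0.1 s.
At the end, for the whole second after the job is handed in: the red door stands still, open by more than 0.65 rad (37 degrees); its catch has sprung back to within 2 mm of up; the green door is open less than 0.2 rad (value of joint red_door above 0.65 rad and velocity of joint red_door between -0.05 and 0.05 rad/s and value of joint red_catch below 0.002 m and value of joint green_door below 0.2 rad); the robot touches nothing.
It fails at once if the green door is opened past its catch (0.2 rad) (value of joint green_door above 0.2 rad).
It also fails if it takes over 40 s, if anything falls off the work surface, if the arm or the gripper's body presses on something with over 40 N, if the wrist force passes 120 N, or if a joint passes its speed limit or range.

## Working session

There is one attempt and no reset: what is moved stays moved. The work goes in short steps, Python scripts to look and compute and a shell command to move; the robot and the scene stay as the last step left them, time stands still between calls to the robot, and variables do not carry over. Pictures are saved under pics/ and viewed, at most 10 in all, crops included, and the job is handed in when it is done.

```bash
mkdir -p pics; python3 - <<'E'
from plant import ctrl
import cv2,numpy as np
s=ctrl.read_state();print(s['time_s'],s['position'],s['ee_rot'],s['opening'])
for c in['scene','top']:
    im=ctrl.snapshot(c);cv2.imwrite(f'pics/{c}0.png',im[:,:,::-1])
    for l in['red_pad','red_door','red_catch','green_door']:
        print(c,l,[(np.round(d['centre']),round(d['p'],2)) for d in ctrl.boxes_of(c,l)][:3])
a=cv2.imread('pics/scene0.png');b=cv2.imread('pics/top0.png')
cv2.imwrite('pics/both0.png',cv2.resize(np.vstack([a,b]),(400,600)))
print(ctrl.get_calibration('top'))
E
```

```text
0.0 [ 286.94323289 -582.42737217  225.65620186] [-9.84680583e-04  9.73900937e-01  2.26971276e-01 -1.88445751e-04] 91.81574411883365
scene red_pad [(array([534., 281., 172.]), 0.92), (array([512., 280., 178.]), 0.35)]
scene red_door [(array([515., 280., 176.]), 0.61)]
scene red_catch [(array([532., 279., 175.]), 0.88)]
scene green_door [(array([ 503., -145.,  148.]), 0.7)]
top red_pad [(array([538., 275., 174.]), 0.74)]
top red_door [(array([509., 264., 175.]), 0.97)]
top red_catch [(array([537., 278., 177.]), 0.82)]
top green_door [(array([ 528., -157.,  153.]), 0.74)]
{'mtx': array([[432.98946537,   0.        , 273.55223554],
       [  0.        , 432.98946537, 208.86451784],
       [  0.        ,   0.        ,   1.        ]]), 'k1': -0.11724882121482177, 'extrinsics': array([[-1.48276308e-02,  9.91712046e-01, -1.27621935e-01,
         4.28906883e+02],
       [-9.99154276e-01, -9.79990342e-03,  3.99336404e-02,
         6.31508346e+01],
       [ 3.83519896e-02,  1.28106123e-01,  9.91018641e-01,
         1.02413538e+03],
       [ 0.00000000e+00,  0.00000000e+00,  0.00000000e+00,
         1.00000000e+00]])}
```

View pics/top0.png

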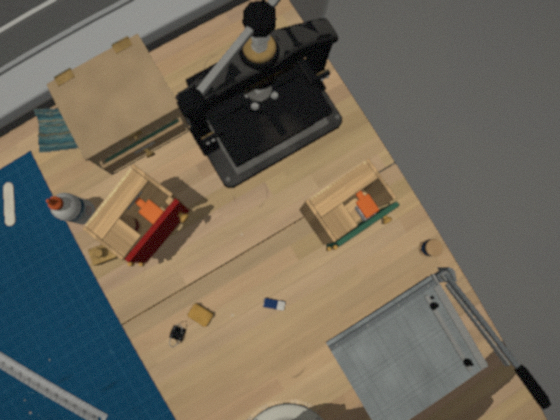

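View pics/scene0.png

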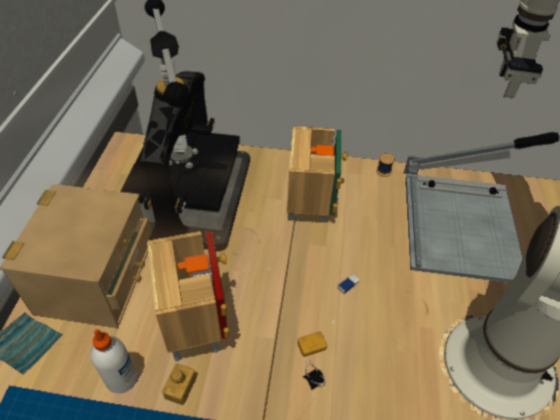

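The red cupboard is on the left: in the top view its pad is near (150,210) and the door's top edge runs from (130,262) at the hinge to (186,205) at the free end. The green cupboard is on the right. I'll move near it for a close look.

```bash
python3 -m inch '[{"hand":0,"x":0,"y":0,"z":45},{"hand":0,"x":0,"y":15,"z":90},{"hand":0,"x":20,"y":60,"z":110},{"hand":0,"x":30,"y":105,"z":120},{"hand":0,"x":40,"y":150,"z":120},{"hand":0,"x":60,"y":195,"z":120},{"hand":0,"x":80,"y":240,"z":120},{"hand":0,"x":100,"y":285,"z":120},{"hand":0,"x":110,"y":330,"z":120},{"hand":0,"x":120,"y":375,"z":120},{"hand":0,"x":130,"y":420,"z":120},{"hand":0,"x":140,"y":465,"z":120}]'
python3 -m inch '[{"hand":0,"x":0,"y":45,"z":0,"roll":3},{"hand":0,"x":0,"y":90,"z":0,"roll":6},{"hand":0,"x":0,"y":135,"z":0,"roll":9},{"hand":0,"x":10,"y":180,"z":0,"roll":12},{"hand":0,"x":15,"y":225,"z":0,"roll":15},{"hand":0,"x":20,"y":270,"z":0,"roll":19},{"hand":0,"x":20,"y":310,"z":0,"roll":19},{"hand":0,"x":20,"y":310,"z":0,"roll":19},{"hand":0,"x":20,"y":310,"z":0,"roll":19}]'
python3 - <<'E'
from plant import ctrl
import cv2,numpy as np
s=ctrl.read_state();print(s['time_s'],s['position'],s['ee_rot'],s['joint_pos'])
im=ctrl.snapshot('wrist');cv2.imwrite('pics/w1.png',im[:,:,::-1])
for l in['red_pad','red_door','green_door']:
    print(l,[(np.round(d['centre']),round(d['p'],2)) for d in ctrl.boxes_of('wrist',l)][:3])
E
```

```text
time_s: 1.4
position: [307.5, -272.9, 227.2]
ee_rot: [0.001, 0.923, 0.385, -0.0]
wrist_force: [-0.2, -0.3, 0.4]
opening: 24.3
finger_force: 0.0
1.4 [ 307.50484218 -272.93808645  227.24974119] [ 1.00634341e-03  9.22776736e-01  3.85333605e-01 -3.08421628e-04] [ 1.30167969  0.06466179 -0.65960847  2.10461696  0.04940289  0.98499107
 -0.16384459]
red_pad []
red_door []
green_door []$[0]: bad value
```

View pics/w1.png

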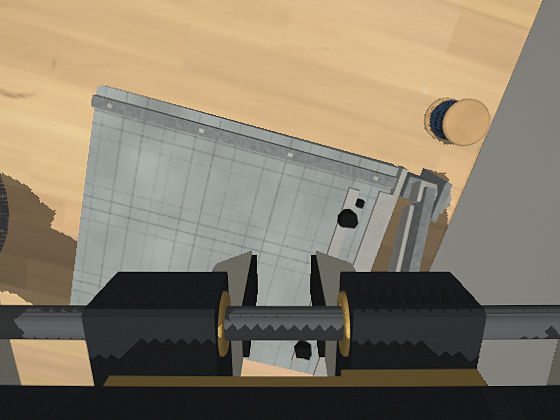

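The first call was refused because its rows had no roll; only the second ran. The picture shows the cutter from above, with nothing touched. I'll redo the approach with every key in each row.

```bash
python3 -m inch '[{"hand":0,"x":30,"y":10,"z":38,"roll":0},{"hand":0,"x":60,"y":25,"z":75,"roll":0},{"hand":0,"x":85,"y":50,"z":105,"roll":0},{"hand":0,"x":105,"y":85,"z":125,"roll":0},{"hand":0,"x":120,"y":130,"z":125,"roll":0},{"hand":0,"x":130,"y":178,"z":125,"roll":0},{"hand":0,"x":135,"y":227,"z":125,"roll":0},{"hand":0,"x":138,"y":276,"z":125,"roll":0},{"hand":0,"x":140,"y":325,"z":125,"roll":0},{"hand":0,"x":140,"y":374,"z":125,"roll":0},{"hand":0,"x":140,"y":423,"z":125,"roll":0},{"hand":0,"x":140,"y":470,"z":125,"roll":0}]'

```

```text
time_s: 2.8
position: [448.1, 198.1, 352.0]
ee_rot: [-0.0, 0.924, 0.383, 0.0]
wrist_force: [1.1, -0.4, 1.2]
opening: 0.2
finger_force: 0.0
```

```bash
python3 - <<'E'
from plant import ctrl
import cv2,numpy as np
s=ctrl.read_state();print(s['time_s'],s['position'],s['joint_pos'])
np.save('cal1.npy',ctrl.get_calibration('wrist'),allow_pickle=True)
im=ctrl.snapshot('wrist');cv2.imwrite('pics/w2.png',im[:,:,::-1])
print(ctrl.get_calibration('wrist'))
for l in['red_pad','red_door','green_door']:
    print(l,[(np.round(d['centre']),round(d['p'],2)) for d in ctrl.boxes_of('wrist',l)][:3])
E
```

```text
2.8 [448.05776647 198.06587785 351.98068205] [ 0.55537923  0.20349406 -1.15953023  1.7596162   0.19307301  1.30345067
 -1.43192045]
{'mtx': array([[378.75198675,   0.        , 283.45020103],
       [  0.        , 378.75198675, 208.32230382],
       [  0.        ,   0.        ,   1.        ]]), 'k1': -0.019112872746414558, 'extrinsics': array([[ 7.15730059e-01,  6.68220899e-01,  2.03005698e-01,
         5.01024307e+02],
       [-6.98367443e-01,  6.86338749e-01,  2.03032109e-01,
         2.63981490e+02],
       [-3.66037784e-03, -2.87088753e-01,  9.57896993e-01,
         5.11414374e+02],
       [ 0.00000000e+00,  0.00000000e+00,  0.00000000e+00,
         1.00000000e+00]])}
red_pad [(array([536., 273., 173.]), 0.58)]
red_door [(array([525., 268., 176.]), 0.85)]
green_door [(array([ 481., -115.,  175.]), 0.62)]
```

View pics/w2.png

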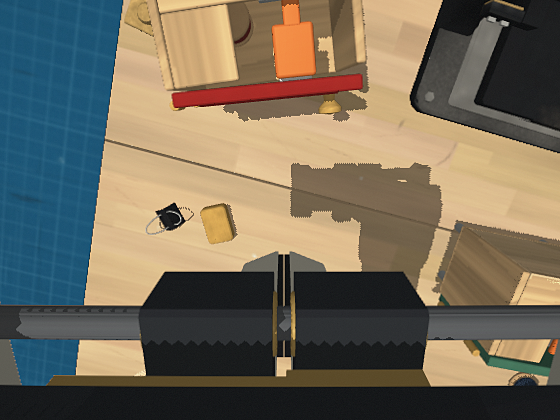

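The wrist picture shows the red door's top edge from (173,101) at the hinge to (362,81) at the free end, with the pad's top at about (274–317, 24–77). Next I'll work out yaw, height and pad centre.

```bash
python3 - <<'E'
import cv2,numpy as np
from plant import ctrl
def ray(cal,pts):
    u=cv2.undistortPoints(np.array(pts,float).reshape(-1,1,2),cal['mtx'],np.array([cal['k1'],0,0,0.]))[:,0]
    d=np.c_[u[:,0],-u[:,1],-np.ones(len(u))]@cal['extrinsics'][:3,:3].T
    return cal['extrinsics'][:3,3],d
def atz(cal,pts,z):
    c,d=ray(cal,pts); return c+d*((z-c[2])/d[:,2])[:,None]
w=ctrl.get_calibration('wrist');t=ctrl.get_calibration('top')
for f,cal,nm in(('w2',w,'w'),('top0',t,'t')):
    im=cv2.imread(f'pics/{f}.png');h=cv2.cvtColor(im,cv2.COLOR_BGR2HSV)
    roi=np.zeros(h.shape[:2],bool)
    if nm=='w': roi[:130,130:400]=1
    else: roi[160:280,70:200]=1
    red=roi&((h[...,0]<4)|(h[...,0]>174))&(h[...,1]>170)&(h[...,2]>60)
    ora=roi&(h[...,0]>=5)&(h[...,0]<=14)&(h[...,1]>190)&(h[...,2]>120)
    for n,m in(('red',red),('orange',ora)):
        k,lab,st,ce=cv2.connectedComponentsWithStats(m.astype(np.uint8));i=1+np.argmax(st[1:,4])
        y,x=np.where(lab==i);r=cv2.minAreaRect(np.c_[x,y].astype(np.float32));print(nm,n,st[i],np.round(cv2.boxPoints(r),1).tolist())
for z in(185,195,205):
    p=atz(w,[(173,101),(362,81)],z);d=p[0]-p[1]
    pc=atz(w,[(295,51)],z-22)[0]
    print(z,p.round(1).tolist(),np.hypot(*d[:2]).round(1),np.degrees(np.arctan2(d[1],d[0])).round(1)-90,'pad',pc.round(1))
E
```

```text
w red [ 172   74  191   34 3091] [[171.5, 92.5], [360.79998779296875, 73.19999694824219], [362.5, 90.0999984741211], [173.1999969482422, 109.30000305175781]]
w orange [272   0  44  78 366] [[269.29998779296875, 1.0], [309.8999938964844, -2.0999999046325684], [315.79998779296875, 74.9000015258789], [275.20001220703125, 78.0]]
t red [126 199  53  62 467] [[124.69999694824219, 258.1000061035156], [175.1999969482422, 198.3000030517578], [180.10000610351562, 202.5], [129.60000610351562, 262.20001220703125]]
t orange [160 212   3   4   5] [[160.0, 215.0], [161.60000610351562, 211.8000030517578], [162.39999389648438, 212.1999969482422], [160.8000030517578, 215.39999389648438]]
185 [[433.2, 314.7, 185.0], [555.0, 216.7, 185.0]] 156.3 51.19999999999999 pad [533.8 272.5 163. ]
195 [[435.4, 312.9, 195.0], [553.4, 217.9, 195.0]] 151.5 51.19999999999999 pad [533. 272. 173.]
205 [[437.5, 311.0, 205.0], [551.8, 219.1, 205.0]] 146.7 51.19999999999999 pad [532.1 271.5 183. ]
```

```bash
python3 - <<'E'
import cv2
a=cv2.resize(cv2.imread('pics/w2.png')[0:125,140:380],None,fx=3.2,fy=3.2,interpolation=cv2.INTER_CUBIC)[:400,:790]
cv2.imwrite('pics/crop2.png',a)
E
```

```text
(no output)
```

View pics/crop2.png

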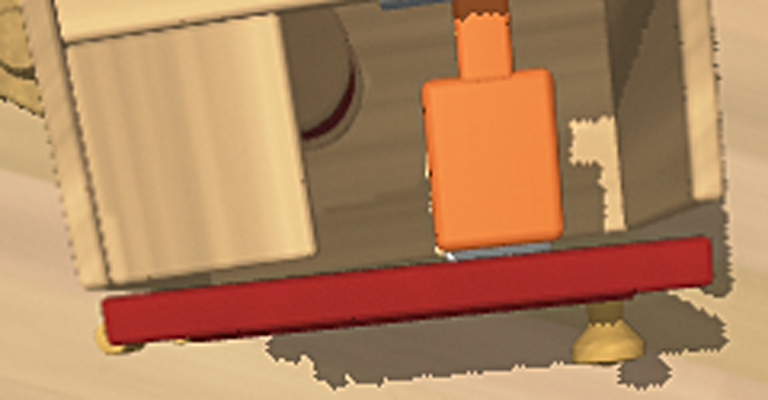

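The crop agrees with the geometry: door yaw 51°, door top z≈195, pad top centre ≈(533,272,173), hinge ≈(435.5,312). I'll go above the pad and turn 6°, then descend.

```bash
python3 -m inch '[{"hand":0,"x":30,"y":26,"z":-20,"roll":2},{"hand":0,"x":60,"y":52,"z":-50,"roll":4},{"hand":0,"x":85,"y":74,"z":-85,"roll":6},{"hand":0,"x":85,"y":74,"z":-125,"roll":6},{"hand":0,"x":85,"y":74,"z":-135,"roll":6},{"hand":0,"x":85,"y":74,"z":-135,"roll":6}]'; python3 - <<'E'
from plant import ctrl
import cv2,numpy as np
s=ctrl.read_state();print(s['position'],s['joint_pos'][[0,2,4,6]] if hasattr(s['joint_pos'],'shape') else s['joint_pos'])
im=ctrl.snapshot('wrist');im2=ctrl.snapshot('scene')
cv2.imwrite('pics/w3.png',im[:,:,::-1])
cv2.imwrite('pics/s3.png',np.hstack([cv2.resize(im[:,:,::-1],(400,300)),cv2.resize(im2[160:400,80:400,::-1],(400,300))]))
E
```

```text
time_s: 3.6
position: [532.1, 267.9, 214.9]
ee_rot: [0.0, 0.902, 0.431, -0.002]
wrist_force: [0.2, 0.6, -0.5]
opening: 0.5
finger_force: 0.0
[532.09750486 267.91925729 214.91271013] [ 0.20979134 -1.00731176  0.53056268 -1.61738775]
```

View pics/s3.png

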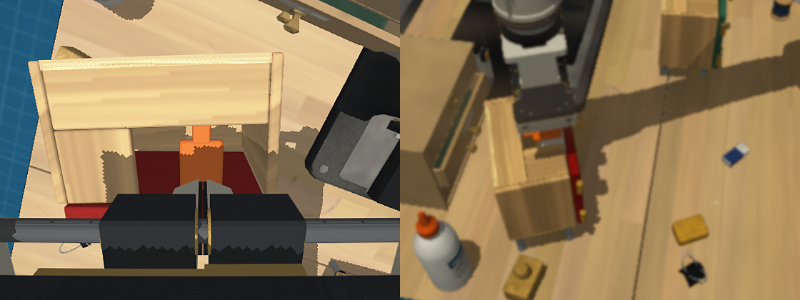

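The fingers stand over the pad inside the gap. I'll descend in small steps and watch the force.

```bash
python3 -m inch '[{"hand":0,"x":1,"y":3,"z":-20,"roll":0},{"hand":0,"x":1,"y":3,"z":-38,"roll":0},{"hand":0,"x":1,"y":3,"z":-38,"roll":0}]'; python3 -m inch '[{"hand":0,"x":0,"y":0,"z":-6,"roll":0},{"hand":0,"x":0,"y":0,"z":-6,"roll":0}]';  python3 -m inch '[{"hand":0,"x":0,"y":0,"z":-5,"roll":0},{"hand":0,"x":0,"y":0,"z":-5,"roll":0}]'
```

```text
time_s: 4.0
position: [532.9, 272.3, 177.8]
ee_rot: [0.001, 0.902, 0.432, -0.001]
wrist_force: [-0.4, -0.2, 0.0]
opening: 0.3
finger_force: 0.0
time_s: 4.2
position: [534.0, 273.9, 173.5]
ee_rot: [0.0, 0.902, 0.432, 0.001]
wrist_force: [-0.1, -0.2, 2.3]
opening: 0.3
finger_force: 1.3
time_s: 4.4
position: [534.1, 274.1, 168.2]
ee_rot: [0.0, 0.902, 0.432, 0.001]
wrist_force: [1.1, -0.5, 3.9]
opening: 0.6
finger_force: 2.1
```

```bash
python3 -m inch '[{"hand":0,"x":0,"y":0,"z":-3,"roll":0},{"hand":0,"x":0,"y":0,"z":-3,"roll":0}]'; python3 - <<'E'
import numpy as np
# finger path relative to present pose (534,274): first slide 16mm to door, then arc
x=np.array([np.cos(np.radians(51.2)),np.sin(np.radians(51.2))]);y=np.array([-x[1],x[0]])
H=np.array([435.5,311.9]);P0=np.array([534.,274.]);P=P0-16*x
for a in range(0,61,5):
    t=np.radians(-a);R=np.array([[np.cos(t),-np.sin(t)],[np.sin(t),np.cos(t)]])
    print(a,(H+R@(P-H)-P0).round(1))
E
```

```text
time_s: 4.6
position: [534.4, 274.9, 166.2]
ee_rot: [-0.0, 0.902, 0.432, 0.002]
wrist_force: [1.8, -1.3, 7.5]
opening: 0.4
finger_force: 3.8
0 [-10.  -12.5]
5 [-14.8 -20. ]
10 [-20.1 -27.1]
15 [-26.1 -33.7]
20 [-32.6 -39.7]
25 [-39.6 -45.1]
30 [-47.1 -50. ]
35 [-54.9 -54.1]
40 [-63.1 -57.6]
45 [-71.6 -60.3]
50 [-80.2 -62.3]
55 [-89.  -63.5]
60 [-97.9 -63.9]
```

The force has passed 5 N, so the catch is fully down. Now I'll pull along the arc, checking partway.

```bash
python3 -m inch '[{"hand":0,"x":-5,"y":-6,"z":0,"roll":0},{"hand":0,"x":-10,"y":-12,"z":0,"roll":0},{"hand":0,"x":-12,"y":-16,"z":0,"roll":-2},{"hand":0,"x":-15,"y":-20,"z":0,"roll":-5},{"hand":0,"x":-17,"y":-24,"z":0,"roll":-7},{"hand":0,"x":-20,"y":-27,"z":0,"roll":-10},{"hand":0,"x":-20,"y":-27,"z":0,"roll":-10}]'; python3 - <<'E'
from plant import ctrl
import cv2
im=ctrl.snapshot('scene')[160:370,80:360,::-1]
cv2.imwrite('pics/s4.png',cv2.resize(im,(560,420)));print(ctrl.read_state()['joint_pos'])
E
```

```text
time_s: 5.3
position: [514.3, 247.2, 166.2]
ee_rot: [0.0, 0.936, 0.351, 0.001]
wrist_force: [0.7, -0.2, 8.9]
opening: 0.3
finger_force: 4.4
[ 0.21501953  0.57629764 -0.94988098  1.80133004  0.53964824  1.04484877
 -1.79206139]
```

View pics/s4.png

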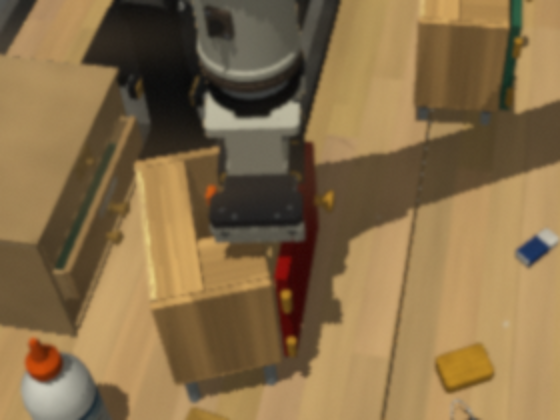

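The door is moving freely, seen as the gap at the free end near (305,160), and the pull force is low. I'll continue, with less roll to spare the last joint.

```bash
python3 -m inch '[{"hand":0,"x":-6,"y":-7,"z":0,"roll":-4},{"hand":0,"x":-12,"y":-13,"z":0,"roll":-8},{"hand":0,"x":-19,"y":-18,"z":0,"roll":-12},{"hand":0,"x":-27,"y":-23,"z":0,"roll":-16},{"hand":0,"x":-35,"y":-27,"z":0,"roll":-20},{"hand":0,"x":-43,"y":-30,"z":0,"roll":-23},{"hand":0,"x":-51,"y":-33,"z":0,"roll":-26},{"hand":0,"x":-60,"y":-35,"z":0,"roll":-28},{"hand":0,"x":-69,"y":-36,"z":0,"roll":-30},{"hand":0,"x":-69,"y":-36,"z":0,"roll":-30},{"hand":0,"x":-69,"y":-36,"z":0,"roll":-30}]'; python3 - <<'E'
from plant import ctrl
import cv2
im=ctrl.snapshot('scene')[160:370,80:360,::-1]
cv2.imwrite('pics/s5.png',cv2.resize(im,(560,420)));print(ctrl.read_state()['joint_pos'])
E
```

```text
time_s: 6.45
position: [445.1, 211.8, 166.1]
ee_rot: [-0.0, 0.995, 0.098, 0.001]
wrist_force: [-0.4, -1.3, 10.2]
opening: 0.2
finger_force: 5.2
[ 0.24784696  0.39753146 -0.89638928  1.98670747  0.38713817  0.93292906
 -2.22043496]
```

View pics/s5.png

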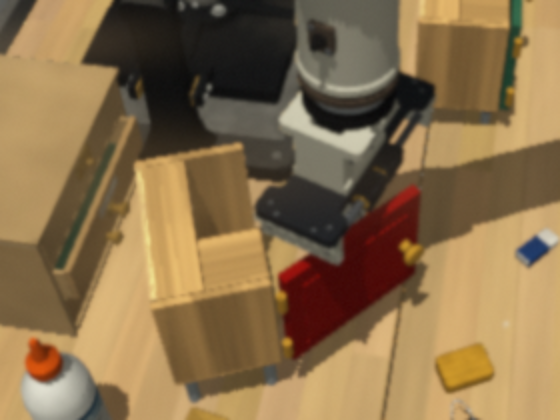

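The door stands open at about 50°, hinge edge at (285,320) and knob at (410,250). Next I'll back off slightly and lift straight up.

```bash
python3 -m inch '[{"hand":0,"x":4,"y":0,"z":4,"roll":0},{"hand":0,"x":5,"y":0,"z":20,"roll":0},{"hand":0,"x":5,"y":0,"z":60,"roll":0},{"hand":0,"x":5,"y":0,"z":105,"roll":0},{"hand":0,"x":5,"y":0,"z":150,"roll":0},{"hand":0,"x":5,"y":-40,"z":160,"roll":0},{"hand":0,"x":5,"y":-85,"z":160,"roll":0},{"hand":0,"x":5,"y":-130,"z":160,"roll":0},{"hand":0,"x":5,"y":-130,"z":160,"roll":0}]'; python3 - <<'E'
from plant import ctrl
import cv2,numpy as np
a=ctrl.snapshot('scene')[100:370,80:440,::-1];b=ctrl.snapshot('top')[140:290,60:260,::-1]
cv2.imwrite('pics/s6.png',np.hstack([cv2.resize(a,(400,300)),cv2.resize(b,(400,300))]))
s=ctrl.read_state();print(s['wrist_force'],s['time_s'])
for l in['red_pad','red_door']: print(l,[(np.round(d['centre']),round(d['p'],2)) for d in ctrl.boxes_of('top',l)][:2])
E
```

```text
time_s: 7.4
position: [449.1, 73.7, 324.0]
ee_rot: [0.002, 0.996, 0.093, -0.001]
wrist_force: [0.3, -0.3, 0.5]
opening: 0.5
finger_force: 0.0
[ 0.87367994  0.89302407 -0.20161172] 7.5
red_pad []
red_door [(array([433., 267., 197.]), 0.82)]
```

View pics/s6.png

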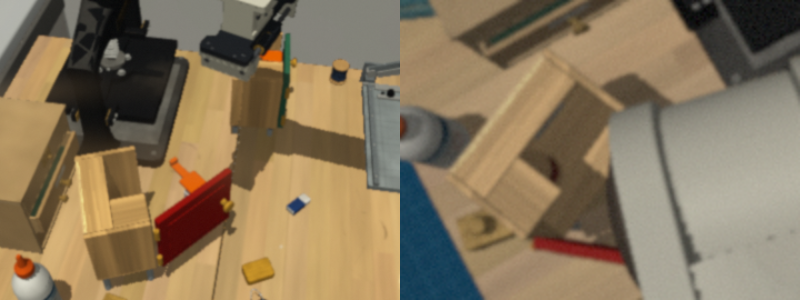

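The red door stands at about 50° with its catch released, the green door is shut, and the hand is clear.

```bash
python3 -c "
from plant import ctrl
print(ctrl.sign_off())"
```

```text
the job is handed in; nothing more can be done
None
```

I held the catch down, swung the red door open to about 50°, let the catch spring back, left the green door shut and took the hand clear; the job is handed in at about 7.5 s, but sign-off returned no verdict.

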